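# Unbolt the sample loader's lid

## Task

Unbolt the lid of the sample loader: with one fingertip press the spring safety catch down and keep it down while your other fingertip pushes the bolt's thumb tab away from the lid, as far as it will go. Then let the catch spring back up, so that it locks the bolt open, and move clear; push only, grasp nothing, and leave the vial, the jar and the screwdriver alone.

Things in the scene. Friction and masses are not known exactly. Their poses are not given: they have to be found in the camera images.
- loader: low white sample loader fixed to the bench, 200 mm (its x) by 350 mm (its y), z up. Its deck, 70 mm above the bench, carries the lock; the lid lies on its -y side. Origin on the bench under the lock, midway between catch plate (along the line x = -30 mm, robot's side) and bolt (along x = +30 mm). The bolt withdraws towards the loader's +y, away from the lid.
- lid (a point): centre of the top of the loader's aluminium lid, 73 mm above the bench, 204 mm (loader x) by 150 mm (loader y, from -71 to -221 mm). A fixed steel staple stands on its edge at loader x = 30, y = -89 mm, top 101 mm above the bench.
- guide (a point): top centre of the fixed guide bridge over the bolt nearest the lid, at loader x = 30, y = -62 mm, 98.5 mm above the bench, 39 mm wide, 8 mm thick along y. A second one like it stands at y = +78 mm.
- catch (a joint): spring safety catch, travel in m straight down: 0 = up (its tooth stands in a slot of the bolt and locks it), 0.009 = fully down on a firm stop. The bolt is free when the catch is over 0.006 down. The spring pushes back with 2 N when up, 7 N when fully down, and lifts the catch when let go; with the bolt part-way the bar keeps the tooth down.
- catch_top (a point): centre of the top of the catch's press plate, a ribbed flat steel bar 30 mm wide (loader x) and 102 mm long (loader y, from -52 to +50 mm), top 110 mm above the bench when up, 101 mm when fully down. It moves only vertically; a fingertip may slide along it while pressing. This point lies at loader x = -30, y = 0.
- bolt (a joint): the bolt's position in m: 0 to 0.0015 = shot, its end in the staple; 0.030 = fully withdrawn, at its stop, where the catch can spring up into the bar's second slot (from about 0.028 on). It stays where it is left; sliding it takes about 3 N. While the catch is up it has only about 2 mm of play.
- tab (a point): centre of the top of the bolt's thumb tab, an upright dark steel block 30 mm wide (loader x), 14 mm thick (loader y), 32 mm tall, on a flat bar 26 mm wide. Tab top 125 mm, bar top 93 mm above the bench. It starts at loader x = 30, y = 0 and is pushed on its -y face (7 mm from this point), where there is room for a fingertip between it and the guide.
- vial: small glass vial, 22 mm across, 50 mm tall, standing loose on the loader's lid; origin at its underside
- jar: white plastic jar with a yellow cap, 60 mm across, 70 mm tall, standing loose on the bench beyond the loader; origin at its underside
- driver: screwdriver, 160 mm long, lying loose on the bench near the loader; origin at the middle of its underside

How it is judged:
By the outcome, as a careful person would: the job done as asked, in the order asked, and still so for the second after the job is handed in, with the robot touching nothing.
It also fails if it takes over 35 s, if anything falls off the work surface, if the arm or the gripper's body presses on something with over 40 N, if the wrist force passes 120 N, or if a joint passes its speed limit or range.

## Robot

A 7-joint arm with a two-finger parallel gripper is mounted at the origin on the work surface. World frame = base frame: x ahead of the robot, y to its left, z up, the work surface at z = 0. Lengths are in m, angles in rad, forces in N, time in s.
With the tool pointing down it reaches from about 0.35 to 0.9 m from the base axis. Payload 8.1 kg.
Tool frame: the origin (TCP) lies where the fingers leave the gripper's body, on its centre line; the fingertips stand 66 mm ahead of it and the grasp point (between the pads) lies 47 mm ahead of it (arm.tip_reach is the distance from the TCP to the fingertips, in m); z points along the fingers, y is the direction in which the jaws open and shut (so a half turn about z gives the same grasp; the last joint's range is limited). The gripper opens to 92 mm and grips with 3 to 60 N. Pads are 19 mm wide; open, the fingers measure 130 mm over their backs; the gripper's body (75 mm by 190 mm) begins 47 mm behind the grasp point.
Start: joints at [1.067, 0.434, 0.025, 1.573, -0.012, 1.134, -0.075], TCP at [0.244, -0.575, 0.292] pointing down, gripper open.
Joint ranges: [-2.62, 2.62], [-0.44, 2.09], [-1.27, 1.32], [0.08, 2.57], [-1.32, 4.46], [0.12, 2], [-2.74, 2.74]. Speed limits (rad/s): [2.22, 2.22, 3.01, 3.01, 3.14, 3.14, 3.14].

## Interface

Orientations are given as a rotation vector (axis times angle).
In Python, from cell import arm gives the robot as it stands.
- The arm moves only by the tool carry_out, never from a script. Its argument "plan" is a list of rows, each a list of 5 numbers: the shift along the world's x, y, z in cm, then the turn about the world's z in rad, then the finger opening in cm, from 0 to 9.18. In form: [[tx, ty, tz, spin, fingers], ...]. A call has 1 to 20 rows; each row is the pose to reach, as a shift and turn from the pose measured when the call began; what a row does not reach only later rows make up. A row lasts 1/10 s, in which the tool goes at most 50 mm and 8.59 degrees, less where a joint would pass 70% of its speed; a pose out of reach is approached as far as the arm can. A call with a gripper value outside its range is refused whole. The fingers move at their own pace and stop on an object; "squeeze" is the grip in N (left out, the last holds). Time passes only in rows, so rows that repeat a pose let the fingers close. It gives the time, the measured TCP pose, the force and the opening at its end, in the units of the state.
- arm.observe(): the state, without advancing time (a new reading comes with each control period).
- arm.get_image(name): name is "scene" or "side" or "wrist"; returns (picture, depth): 480x640x3 uint8, red, green, blue; 480x640 float32, m along the optical axis (not along the pixel's ray), 0 where there is no reading.
- arm.get_calibration(name): a dict with "intrinsics" (3x3 intrinsics, pixels), "rvec" (rotation vector, rad) and "tvec" (3), from world to camera coordinates, as OpenCV has them; the wrist camera has in their place "tool_from_camera" (4x4, takes a point from camera to tool coordinates, whose origin is the TCP and whose axes are the flange's). Camera axes: x right, y down, z forward; pixel columns grow to the right and rows downward; lengths in m; the calibration is good to about 2 mm. A picture is of the moment at which its call begins: read the wrist's pose just before it. get_calibration takes no time and is no camera call.
- arm.sign_off(): hands the job in, once; it reports no verdict.
The state is a dict: "clock": time; "joints": joint angles; "dq": joint speeds; "joint_efforts": joint torques, N m; "position": TCP position; "ee_rot": TCP orientation; "force": force on the tool from outside, world axes, zero at the start; "ft_torque": the same for the moment, N m; "width": opening from 0.0 (shut) to 1.0 (fully open).
Only numpy, scipy, OpenCV 4.12 (cv2) and the standard library are available. Lean on these libraries where they do the work, as an engineer would, in place of code of your own. Each camera call takes 0.05 s, during which the arm holds its last target. There are 200 camera calls.

## Working session

There is one attempt and no reset: what is moved stays moved. The work goes in short steps, Python scripts to look and compute and a tool call to move; the robot and the scene stay as the last step left them, time stands still between calls to the robot, and variables do not carry over. Pictures are saved under pics/ and viewed, about 8 in all and at most 12, crops included, and the job is handed in when it is done.

Besides the shell and the picture viewer there is one more tool, called after "Call:" as name([rows], argument=value, ...), one row to a line, values as JSON. carry_out: Moves the arm, as the interface text tells. Its arguments: {"type":"object","properties":{"plan":{"type":"array"},"squeeze":{"type":"number"}},"required":["plan"]}

```bash
mkdir -p pics; ls; python3 - <<'E'
from cell import arm
import cv2,numpy as np
s=arm.observe();print(s, arm.tip_reach)
for n in("scene","side"):
    p,d=arm.get_image(n);cv2.imwrite(f"pics/{n}0.png",p[:,:,::-1]);np.savez(f"pics/{n}0.npz",p=p,d=d)
    c=arm.get_calibration(n);print(n,c)
E
```

```text
pics
{'clock': 0.0, 'joints': array([ 1.06739649,  0.43526676,  0.02497502,  1.57407278, -0.01162713,
        1.13399338, -0.07508662]), 'dq': array([ 9.43140976e-04, -2.30275998e-03,  6.69122469e-04,  2.95926834e-04,
        7.11191566e-04,  7.16828624e-04, -2.81660671e-05]), 'joint_efforts': array([-4.69434667e-05, -6.67845654e+01,  9.84241515e-01, -3.14465153e+01,
       -6.07768586e-02,  4.28887631e-02,  1.23529690e-04]), 'position': array([ 0.24365489, -0.57511926,  0.29142711]), 'ee_rot': array([-3.07723820e+00, -6.24956998e-01,  6.84633729e-04]), 'force': array([ 0.59204278, -0.54357354, -0.09379029]), 'ft_torque': array([ 0.04205094, -0.04049668,  0.02752232]), 'width': 1.0021560772258022} 0.0655
scene {'intrinsics': array([[541.40392407,   0.        , 316.94360569],
       [  0.        , 541.40392407, 242.24549258],
       [  0.        ,   0.        ,   1.        ]]), 'rvec': array([ 2.08480705,  1.34365211, -0.49112998]), 'tvec': array([-0.30586862, -0.33278512,  1.28577309])}
side {'intrinsics': array([[486.49412966,   0.        , 322.14813968],
       [  0.        , 486.49412966, 237.63782605],
       [  0.        ,   0.        ,   1.        ]]), 'rvec': array([ 2.29025716, -0.63028662,  0.28422221]), 'tvec': array([-0.51088298,  0.33832647,  0.60946315])}
```

View pics/scene0.png

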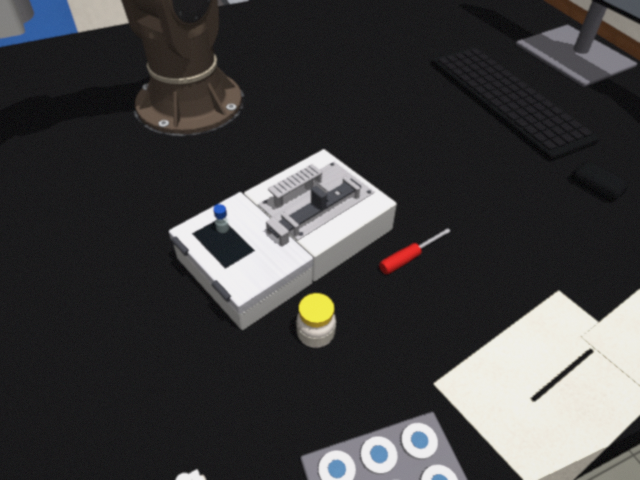

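View pics/side0.png

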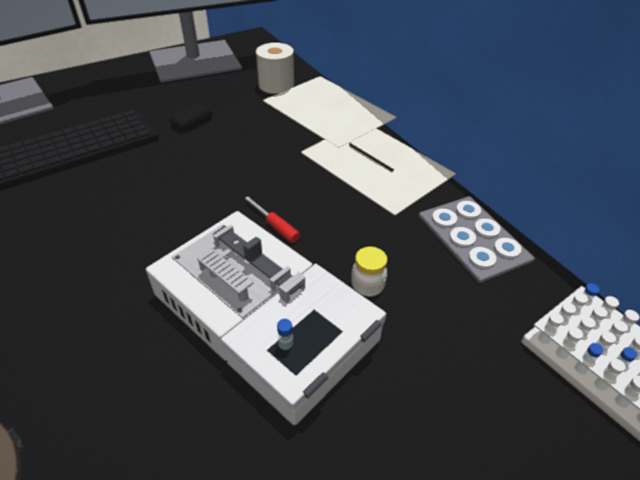

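Scene: the loader is in the middle, with the deck at about (320,195), lid at about (240,255), vial at (221,218) and tab near (320,192). Side: tab at about (252,245), catch at about (225,275), vial at (286,335). Next I'll take positions from depth and height bands.

```bash
cat > h.py <<'E'
import cv2,numpy as np
from cell import arm
def cloud(d,n):
    c=arm.get_calibration(n);K=c["intrinsics"];R=cv2.Rodrigues(c["rvec"])[0]
    v,u=np.mgrid[:480,:640]
    P=np.stack([(u-K[0,2])/K[0,0]*d,(v-K[1,2])/K[1,1]*d,d],-1)-c["tvec"].ravel()
    W=P@R;W[d==0]=np.nan
    return W
E
python3 - <<'E'
from h import *
for n in("scene","side"):
    z=np.load(f"pics/{n}0.npz");W=cloud(z["d"],n);p=z["p"].astype(int)
    print(n,"table z",np.nanmedian(W[380:400,200:300,2]) if n=="scene" else np.nanmedian(W[350:400,50:150,2]))
    m=np.isfinite(W[...,2])&(W[...,2]>.06)&(W[...,2]<.080)&(np.hypot(W[...,0],W[...,1])<1)&(np.hypot(W[...,0],W[...,1])>.2)
    k,l,st,ce=cv2.connectedComponentsWithStats(cv2.morphologyEx(m.astype(np.uint8),cv2.MORPH_CLOSE,np.ones((9,9))))
    i=[i for i in range(1,k) if st[i,4]>2000]
    for j in i:
        q=W[(l==j)&m];r=cv2.minAreaRect((q[:,:2]*1000).astype(np.float32));print(st[j],np.median(q[:,2]),r,cv2.boxPoints(r).round().tolist())
        near=cv2.dilate((l==j).astype(np.uint8),np.ones((15,15)))>0
        for lo,hi in((.093,.104),(.105,.114),(.118,.13)):
            mm=(near&(W[...,2]>lo)&(W[...,2]<hi)).astype(np.uint8)
            kk,ll,ss,cc=cv2.connectedComponentsWithStats(mm,connectivity=8)
            for t in range(1,kk):
                if ss[t,4]>15:
                    q=W[ll==t];rr=cv2.minAreaRect((q[:,:2]*1000).astype(np.float32))
                    print(lo,hi,cc[t].round(),ss[t,4],q.mean(0).round(4),np.round(rr[0],1),np.round(rr[1],1),round(rr[2],1),p[ll==t].mean(0).round())
E
```

```text
scene table z -0.0005397532427645532
[  169   150   227   162 15042] 0.07227032882330456 ((509.44366455078125, 38.6390380859375), (206.60787963867188, 357.379638671875), 15.833879470825195) [[361.0, 182.0], [459.0, -161.0], [658.0, -105.0], [560.0, 239.0]]
0.093 0.104 [319. 177.] 16 [0.4666 0.1239 0.0983] [464.6 123.3] [8.  4.6] 32.7 [90. 88. 90.]
0.093 0.104 [344. 189.] 261 [0.5083 0.1538 0.0952] [507.7 147.7] [40.7 69. ] 13.1 [113. 112. 117.]
0.093 0.104 [318. 205.] 74 [0.5306 0.0923 0.099 ] [528.7  92. ] [28.  19.2] 55.3 [48. 48. 52.]
0.093 0.104 [283. 224.] 444 [0.5459 0.0226 0.0978] [539.9  35. ] [44.1 75.1] 18.9 [149. 147. 151.]
0.093 0.104 [310. 210.] 28 [0.5305 0.0787 0.0937] [531.6  77.5] [10.3 21.4] 65.6 [79. 80. 87.]
0.093 0.104 [221. 222.] 65 [ 0.5002 -0.0699  0.0981] [499.1 -70.1] [20.4 10.5] 65.6 [115. 125. 127.]
0.105 0.114 [294. 181.] 732 [0.469  0.0753 0.1097] [466.8  76.9] [ 32.2 102.5] 15.2 [176. 174. 178.]
0.105 0.114 [313. 197.] 28 [0.5203 0.0877 0.1101] [521.2  87.9] [18.3  3. ] 11.3 [64. 63. 66.]
0.105 0.114 [322. 202.] 26 [0.537  0.0978 0.1092] [537.   98.3] [
[... 1464 characters left out ...]
 0.114 [226. 271.] 1001 [0.4647 0.073  0.1096] [464.7  76.3] [ 31.3 103.8] 16.5 [170. 170. 173.]
0.105 0.114 [248. 254.] 31 [0.5107 0.0886 0.1087] [510.6  89.2] [ 7.6 14.9] 54.9 [43. 44. 47.]
0.105 0.114 [285. 334.] 36 [ 0.4887 -0.0764  0.111 ] [489.7 -76. ] [ 7.1 19.5] 69.9 [42. 57. 88.]
0.118 0.13 [252. 243.] 149 [0.521  0.0928 0.1235] [521.2  93.9] [30.6 14.6] 17.6 [82. 84. 88.]
0.118 0.13 [284. 325.] 185 [ 0.492  -0.0701  0.1223] [492.6 -69.2] [21.  20.6] 6.5 [ 64. 101. 178.]
[ 547  283   81   77 2672] 0.07575548809377163 ((918.35205078125, -266.85418701171875), (118.21350860595703, 85.07051849365234), 5.68821907043457) [[855.0, -230.0], [864.0, -315.0], [981.0, -303.0], [973.0, -219.0]]
```

Both views agree: loader yaw is about 0.277 rad and the origin about (494.5, 85.5) mm. I'll go above loader (0,-28), jaws along loader x.

Call:
carry_out([
  [25.8,63.4,-4,1.447,4.4],
  [25.8,63.4,-4,1.447,4.4],
  [25.8,63.4,-4,1.447,4.4],
  [25.8,63.4,-4,1.447,4.4],
  [25.8,63.4,-4,1.447,4.4],
  [25.8,63.4,-4,1.447,4.4],
  [25.8,63.4,-4,1.447,4.4],
  [25.8,63.4,-4,1.447,4.4],
  [25.8,63.4,-4,1.447,4.4],
  [25.8,63.4,-4,1.447,4.4],
  [25.8,63.4,-4,1.447,4.4],
  [25.8,63.4,-4,1.447,4.4],
  [25.8,63.4,-4,1.447,4.4],
  [25.8,63.4,-4,1.447,4.4],
  [25.8,63.4,-4,1.447,4.4],
  [25.8,63.4,-4,1.447,4.4],
  [25.8,63.4,-4,1.447,4.4],
  [25.8,63.4,-4,1.447,4.4],
  [25.8,63.4,-4,1.447,4.4],
  [25.8,63.4,-4,1.447,4.4],
])

```text
clock: 2.1
position: [0.5016, 0.058, 0.2517]
ee_rot: [-1.895, -2.505, 0.002]
force: [-0.2, 0.0, -0.5]
width: 0.481
```

```bash
cat >> h.py <<'E'
from scipy.spatial.transform import Rotation as Ro
O=np.array([.4945,.0855]);Y=.277;X_=np.array([np.cos(Y),np.sin(Y)]);Y_=np.array([-np.sin(Y),np.cos(Y)])
def state():
    s=arm.observe();R=Ro.from_rotvec(s["ee_rot"]).as_matrix();t=s["position"]+R[:,2]*arm.tip_reach
    d=t[:2]-O;print("t",round(s["clock"],2),"tip loader mm",np.round([d@X_*1e3,d@Y_*1e3,t[2]*1e3],1),"z",R[:,2].round(3),"yaw y",np.arctan2(R[1,1],R[0,1]).round(3),"F",s["force"].round(1),"w",round(s["width"]*91.8,1))
    return s,R
E
python3 - <<'E'
from h import *
s,R=state()
p,d=arm.get_image("wrist");c=arm.get_calibration("wrist");K=c["intrinsics"];T=c["tool_from_camera"]
cv2.imwrite("pics/w1.png",p[:,:,::-1])
v,u=np.mgrid[:480,:640]
P=np.stack([(u-K[0,2])/K[0,0]*d,(v-K[1,2])/K[1,1]*d,d],-1)@T[:3,:3].T+T[:3,3]
W=P@R.T+s["position"];W[d==0]=np.nan
L=np.stack([(W[...,:2]-O)@X_,(W[...,:2]-O)@Y_,W[...,2]],-1)*1000
for lo,hi in((105,115),(120,130)):
    mm=((L[...,2]>lo)&(L[...,2]<hi)).astype(np.uint8);k,l,ss,cc=cv2.connectedComponentsWithStats(mm)
    for t in range(1,k):
        if ss[t,4]>200:
            q=L[l==t];print(lo,cc[t].round(),ss[t,4],np.percentile(q,[1,50,99],axis=0).round(1).tolist(),cv2.minAreaRect(q[:,:2].astype(np.float32)))
E
```

```text
t 2.1 tip loader mm [ -0.8 -28.4 186.2] z [-0.001 -0.001 -1.   ] yaw y 0.276 F [-0.2  0.  -0.5] w 44.2
105 [263. 197.] 8478 [[-43.7, -49.5, 107.1], [-28.8, 4.3, 109.1], [-14.4, 49.3, 110.7]] ((-29.172956466674805, -0.7065238952636719), (30.209848403930664, 101.2496337890625), 0.35011765360832214)
120 [367. 205.] 1298 [[16.1, -5.6, 120.6], [30.3, 1.9, 123.6], [44.9, 8.2, 125.3]] ((30.950258255004883, 1.3523712158203125), (29.895816802978516, 14.296041488647461), 0.0774230808019638)
```

View pics/w1.png

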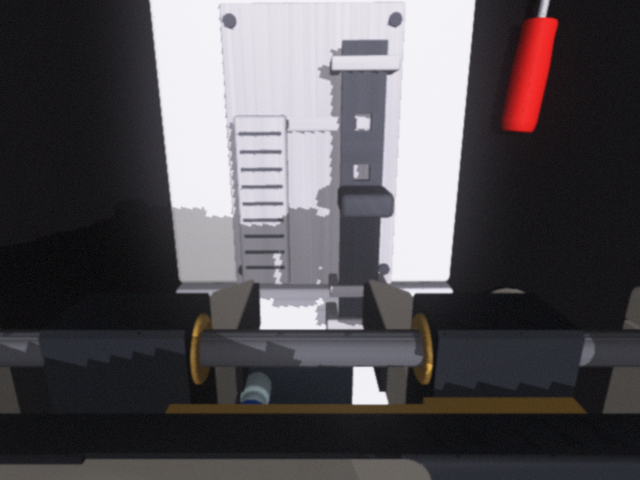

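Wrist view confirms it: catch centre at (-29,-1) and tab at (31,1) in the loader frame, heights 109 and 124. Now descend to just above the catch, then press.

Call:
carry_out([
  [0.1,0,-2,0,4.4],
  [0.1,0,-4,0,4.4],
  [0.1,0,-5.5,0,4.4],
  [0.1,0,-6.5,0,4.4],
  [0.1,0,-7.2,0,4.4],
  [0.1,0,-7.5,0,4.4],
  [0.1,0,-7.8,0,4.4],
  [0.1,0,-8.1,0,4.4],
  [0.1,0,-8.4,0,4.4],
  [0.1,0,-8.4,0,4.4],
  [0.1,0,-8.4,0,4.4],
])

```text
clock: 3.25
position: [0.5027, 0.0582, 0.168]
ee_rot: [-1.895, -2.506, 0.002]
force: [-2.8, -0.3, 5.5]
width: 0.481
```

```bash
python3 - <<'E'
from h import *
state()
E
```

```text
t 3.25 tip loader mm [  0.4 -28.5 102.5] z [-0.001 -0.001 -1.   ] yaw y 0.276 F [-2.8 -0.3  5.5] w 44.1
```

Call:
carry_out([
  [0,0,-0.1,0,4.4],
  [0,0,-0.2,0,4.4],
  [0,0,-0.2,0,4.4],
])

```text
clock: 3.55
position: [0.5028, 0.0582, 0.1666]
ee_rot: [1.895, 2.505, -0.002]
force: [-2.7, -1.4, 9.5]
width: 0.478
```

```bash
python3 - <<'E'
from h import *
state()
for n in ("side",):
    p,d=arm.get_image(n);cv2.imwrite("pics/s2.png",cv2.resize(p[190:340,150:350,::-1],None,fx=4,fy=4,interpolation=2))
E
```

```text
t 3.55 tip loader mm [  0.5 -28.6 101.1] z [-0.    -0.001 -1.   ] yaw y 0.276 F [-2.7 -1.4  9.5] w 43.9
```

View pics/s2.png

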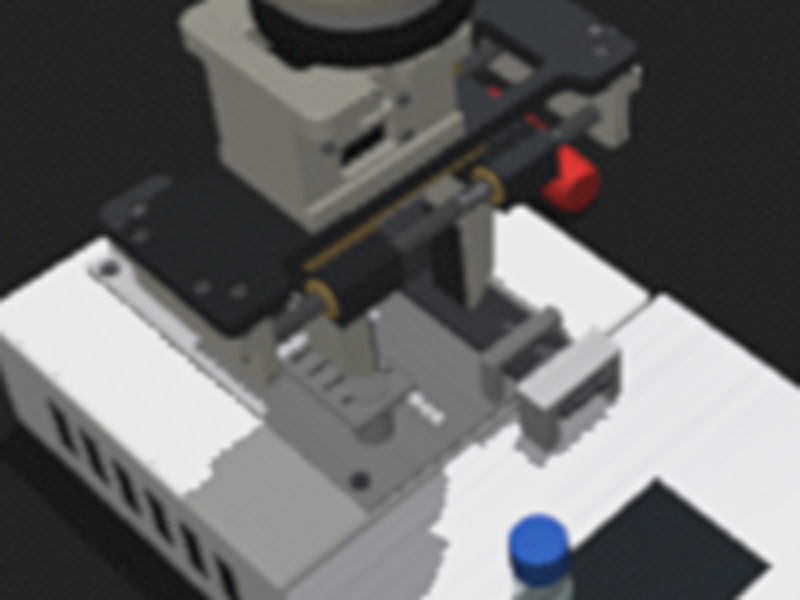

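The left fingertip is on the catch at its stop (9.5 N), and the right one is beside the bolt in the gap behind the tab. Pushing along loader +y with the press held.

Call:
carry_out([
  [-0.08,0.29,-0.1,0,4.4],
  [-0.16,0.58,-0.1,0,4.4],
  [-0.25,0.87,-0.1,0,4.4],
  [-0.33,1.15,-0.1,0,4.4],
  [-0.41,1.44,-0.1,0,4.4],
  [-0.49,1.73,-0.1,0,4.4],
  [-0.57,2.02,-0.1,0,4.4],
  [-0.66,2.31,-0.1,0,4.4],
  [-0.66,2.31,-0.1,0,4.4],
])

```text
clock: 4.5
position: [0.498, 0.0796, 0.1668]
ee_rot: [1.894, 2.5, -0.001]
force: [1.5, -7.7, 9.3]
width: 0.482
```

```bash
python3 - <<'E'
from h import *
s,R=state();print(s["force"][:2]@X_,s["force"][:2]@Y_)
E
```

```text
t 4.5 tip loader mm [  1.9  -6.9 101.3] z [ 0.003 -0.003 -1.   ] yaw y 0.274 F [ 1.5 -7.7  9.3] w 44.2
-0.634162932387993 -7.8266004708325925
```

Call:
carry_out([
  [-0.12,0.26,-0.1,0,4.4],
  [-0.22,0.53,-0.1,0,4.4],
  [-0.31,0.8,-0.1,0,4.4],
  [-0.39,1.08,-0.1,0,4.4],
  [-0.47,1.36,-0.1,0,4.4],
  [-0.55,1.64,-0.1,0,4.4],
  [-0.62,1.9,-0.1,0,4.4],
  [-0.68,2.1,-0.1,0,4.4],
  [-0.68,2.1,-0.1,0,4.4],
])

```text
clock: 5.4
position: [0.4926, 0.0984, 0.1667]
ee_rot: [1.894, 2.495, -0.002]
force: [1.7, -9.2, 11.1]
width: 0.479
```

```bash
python3 - <<'E'
from h import *
s,R=state();print(s["force"][:2]@X_,s["force"][:2]@Y_)
E
```

```text
t 5.4 tip loader mm [  2.   12.4 101.2] z [ 0.006 -0.006 -1.   ] yaw y 0.272 F [ 1.7 -9.2 11.1] w 44.0
-0.9256108038130654 -9.290121343980097
```

Call:
carry_out([
  [-0.1,0.2,-0.1,0,4.4],
  [-0.15,0.35,-0.1,0,4.4],
  [-0.2,0.5,-0.1,0,4.4],
  [-0.22,0.6,-0.1,0,4.4],
  [-0.22,0.6,-0.1,0,4.4],
])

```text
clock: 5.9
position: [0.4925, 0.0991, 0.1667]
ee_rot: [1.897, 2.486, -0.008]
force: [2.8, -19.2, 14.2]
width: 0.479
```

```bash
python3 - <<'E'
from h import *
s,R=state();print(s["force"][:2]@X_,s["force"][:2]@Y_)
p,d=arm.get_image("wrist");cv2.imwrite("pics/w3.png",p[:,:,::-1])
E
```

```text
t 5.9 tip loader mm [  2.1  12.7 101.2] z [ 0.009 -0.013 -1.   ] yaw y 0.267 F [  2.8 -19.2  14.2] w 44.0
-2.5465947259708073 -19.194042950309086
```

View pics/w3.png

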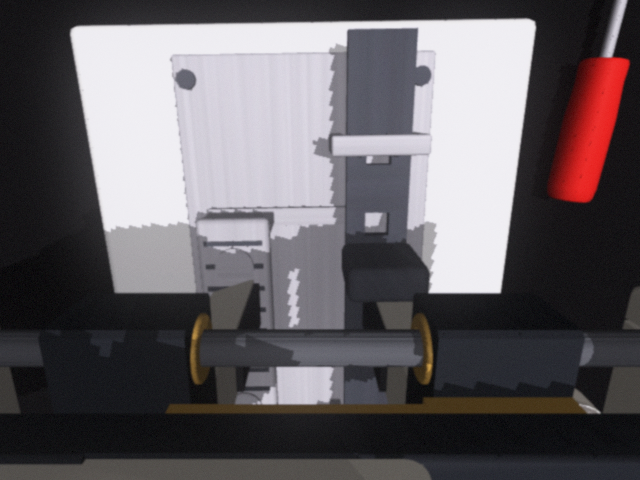

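Force rose from 9 to 19 N over about 0.3 mm, so this looks like the stop. The tab is at about (385,268) and the second slot at (375,222), nearly in line with the catch arm. I'll check the tab's travel by depth.

```bash
cat >> h.py <<'E'
def tops():
    s,R=state();p,d=arm.get_image("wrist");c=arm.get_calibration("wrist");K=c["intrinsics"];T=c["tool_from_camera"]
    v,u=np.mgrid[:480,:640]
    P=np.stack([(u-K[0,2])/K[0,0]*d,(v-K[1,2])/K[1,1]*d,d],-1)@T[:3,:3].T+T[:3,3]
    W=P@R.T+s["position"];W[d==0]=np.nan
    L=np.stack([(W[...,:2]-O)@X_,(W[...,:2]-O)@Y_,W[...,2]],-1)*1000
    for n,lo,hi,a,b in(("catch",96,115,-45,-15),("tab",120,130,14,48)):
        with np.errstate(invalid="ignore"): mm=((L[...,2]>lo)&(L[...,2]<hi)&(L[...,0]>a)&(L[...,0]<b)&(L[...,1]>-60)&(L[...,1]<60)).astype(np.uint8)
        mm[293:]=0
        k,l,ss,cc=cv2.connectedComponentsWithStats(mm)
        for t in range(1,k):
            if ss[t,4]>150: q=L[l==t];print(n,cc[t].round(),ss[t,4],np.percentile(q,[1,50,99],axis=0).round(1).tolist())
E
python3 -c "
from h import *
tops()"
```

```text
t 5.95 tip loader mm [  2.1  12.7 101.2] z [ 0.009 -0.013 -1.   ] yaw y 0.267 F [  4.  -19.2  14.3] w 43.7
catch [234. 254.] 5262 [[-43.7, 19.1, 97.4], [-29.0, 35.4, 100.3], [-15.3, 50.1, 112.3]]
tab [388. 279.] 2250 [[15.8, 28.2, 120.2], [30.1, 33.6, 123.6], [44.5, 37.7, 125.3]]
```

Tab travelled 29.5 mm, at its stop. Now I'll lift slowly with light forward bias so the catch springs up, then back off and clear.

Call:
carry_out([
  [-0.03,0.12,0.2,0,4.4],
  [-0.03,0.12,0.5,0,4.4],
  [-0.03,0.12,0.8,0,4.4],
  [-0.02,0.08,1.1,0,4.4],
  [0,0,1.4,0,4.4],
  [0.05,-0.2,1.7,0,4.4],
  [0.15,-0.5,2.0,0,4.4],
  [0.2,-0.7,3,0,4.4],
  [0.2,-0.7,5,0,4.4],
  [0.2,-0.7,8,0,4.4],
  [0.2,-0.7,10,0,4.4],
  [0.2,-0.7,10,0,4.4],
])

```text
clock: 7.2
position: [0.4958, 0.093, 0.2701]
ee_rot: [1.895, 2.483, -0.001]
force: [0.8, 0.1, -0.4]
width: 0.477
```

```bash
python3 - <<'E'
from h import *
tops()
p,d=arm.get_image("wrist");cv2.imwrite("pics/w4.png",p[:,:,::-1])
E
```

```text
t 7.2 tip loader mm [  4.    5.9 204.6] z [ 0.014 -0.011 -1.   ] yaw y 0.267 F [ 0.8  0.1 -0.4] w 43.8
catch [258. 228.] 5198 [[-43.7, -30.4, 107.1], [-28.7, 13.9, 109.1], [-15.3, 49.8, 110.7]]
tab [353. 205.] 1096 [[16.1, 23.7, 120.6], [30.4, 31.3, 123.7], [44.9, 37.6, 125.3]]
```

View pics/w4.png

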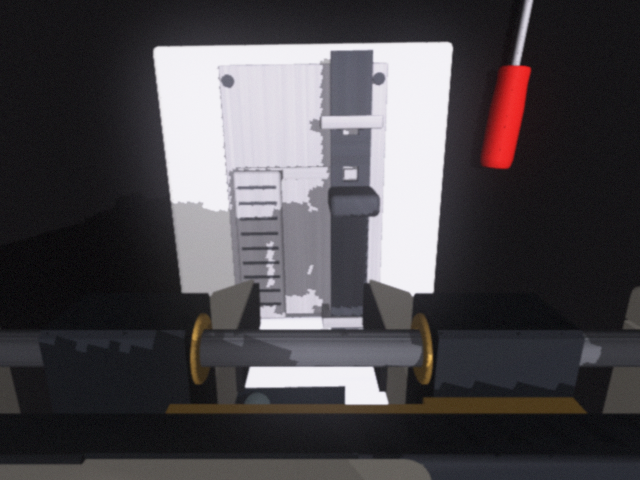

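Catch reads 109.1 mm, the same as when it started up, and the tab is still withdrawn 29.4 mm. A quick check on the vial, then hand in.

```bash
python3 - <<'E'
from h import *
p,d=arm.get_image("side");q=np.load("pics/side0.npz")["p"]
for n,(a,b,c,e) in dict(vial=(318,355,272,300),jar=(245,297,348,392),driver=(192,245,242,302)).items():
    print(n,np.abs(p[a:b,c:e].astype(int)-q[a:b,c:e]).mean().round(1))
state();arm.sign_off()
E
```

```text
vial 0.8
jar 0.7
driver 12.0
t 7.35 tip loader mm [  1.8   5.4 201. ] z [ 0.008 -0.013 -1.   ] yaw y 0.267 F [-0.2 -1.3 -0.6] w 44.1
the job is handed in; nothing more can be done
```

The bolt is fully withdrawn and the catch has sprung back up, which should lock it open. I've handed the job in, at about 7.4 s on the robot's clock.

**What I did:** One fingertip pressed the catch to its stop. With the catch held down, the other pushed the tab along until it hit its stop, where the push force rose from about 9 to 19 N. I then lifted straight up so the catch could rise, backed off the tab and moved about 10 cm clear. Nothing was grasped.

**Last checks:**
- **Bolt:** the tab moved 29.4 mm from its start, and it stayed there after the fingers left it.
- **Catch:** its top reads 109.1 mm, the same as before it was pressed, so it is fully up. I didn't test the lock by pushing the bolt back.
- **Clear of contact:** the fingertips are about 20 cm above the bench, with only about 1 N of residual force reading.
- **Vial and jar:** their patches in the side view are unchanged.
- **Screwdriver:** its patch in the side view did change (mean difference 12). I didn't look at that picture; the gripper above the loader probably covers part of it. The arm never went near the screwdriver, and it lay in place in the last wrist picture I viewed.

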